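Hang a sample on the studio rail and set the post cap

ROBOT

A 6-joint arm with a two-finger parallel gripper is mounted at the origin on the work surface. World frame = base frame: x ahead of the robot, y to its left, z up, the work surface at z = 0. Lengths are in mm, angles in rad, forces in N, time in s.
With the tool pointing down it reaches from about 275 to 775 mm from the base axis. Payload 14.6 kg.
Tool frame: the origin (TCP) lies midway between the tips of the shut fingers; the grasp point (between the pads) lies 19 mm behind it (r.tcp_to_grasp is the distance from the TCP to the grasp point, in mm); z points along the fingers, y is the line along which they close (so a half turn about z gives the same grasp; the last joint's range is limited). The gripper opens to 85 mm and grips with 20 to 120 N. Pads are 22 mm wide; open, the fingers measure 114 mm over their backs; the gripper's body (76 mm by 85 mm) begins 54 mm behind the grasp point. The pads swing forward as they close: fully open they stand 13 mm farther back than shut.
Start: joints at [-1.452, 0.263, -0.048, 1.259, 0, 1.415], TCP at [141.949, -505.449, 231.278] pointing down, gripper open.
Joint ranges: [-2.65, 2.65], [-0.89, 1.7], [-1.18, 1.37], [-2.13, 2.11], [-1.35, 1.29], [-3.14, 3.14]. Speed limits (rad/s): [1.89, 1.89, 2.57, 2.79, 3.14, 3.14].

INTERFACE

Orientations are given as a unit quaternion [x, y, z, w].
In Python, from workcell import r, read_camera, calibration, cut_out gives the robot as it stands. The module is installed in compiled form; this text tells all that it offers.
- The arm moves only by the tool arm_command, never from a script. Its arguments are lists of equal length, an entry for each row: "delta_pos": the shift along the tool's x, y, z in mm, a list of three; "turn": the turn, a rotation vector about the tool's x, y, z in degrees, a list of three. In form: {"delta_pos": [[tx, ty, tz], ...], "turn": [[rx, ry, rz], ...]}. A call has 1 to 20 rows; each row is the pose to reach, as a shift and turn from the pose commanded when the call began, along the tool's axes at that moment; what a row does not reach only later rows make up. A row lasts 1/10 s, in which the tool goes at most 50 mm and 8.59 degrees, less where a joint would pass 70% of its speed; a pose out of reach is approached as far as the arm can. A call with a gripper value outside its range is refused whole. "hand" is the opening, from -1 (shut) to 1 (fully open), so that 0 is half open, set as the call begins (left out, the last holds). The fingers move at their own pace and stop on an object; the grip force is fixed at half the most. Time passes only in rows, so rows that repeat a pose let the fingers close. It gives the time, the measured TCP pose, the force, the opening and the grip force at its end, in the units of the state.
- r.state(): the state, without advancing time (a new reading comes with each control period).
- read_camera(name): name is "scene" or "top" or "wrist"; returns the picture (480x640x3 uint8, red, green, blue); there is no depth.
- calibration(name): a dict with "intrinsics" (3x3 intrinsics, pixels), "origin" and "rotation" of the camera in the world. Camera axes: x right, y up, looking along -z (the intrinsics and any distortion apply to the point x, -y, -z); pixel columns grow to the right and rows downward; lengths in mm; the calibration is good to about 2 mm. A picture is of the moment at which its call begins: read the wrist's pose just before it. calibration takes no time and is no camera call; for the wrist camera it gives the pose at the moment of the call.
- r.hand_in(): hands the job in; it is judged then, once.
Trained networks look in the newest picture that a camera, given by its name, has taken for a name from the list of things; names that differ only in an ending like _2 or _b are one class to them, and where a whole thing is asked for, a point or a joint stands for the part that bears it (a point fixed in the world has none). Each returns a list of dicts, best first, with "score" (0 to 1); they miss things now and then, are a little off and sometimes report something else, mostly with a low value. They report only what shows in the picture. A call takes as long as a camera call. They do not tell look-alikes from the thing itself.
- cut_out(camera, target): "mask" (480x640 bool, what is visible of it) and "extent" ([left, top, right, bottom] in pixels, round what is visible of it).
The state is a dict: "t": time; "qpos": joint angles; "joint_vel": joint speeds; "joint_torque": joint torques, N m; "tool_pos": TCP position; "ee_rot": TCP orientation; "contact_force": force on the tool from outside, world axes, zero at the start; "wrist_torque": the same for the moment, N m; "finger_gap": finger opening in mm; "finger_force": force on a finger pad.
Only numpy, scipy, OpenCV 4.12 (cv2) and the standard library are available. Lean on these libraries where they do the work, as an engineer would, in place of code of your own. Each camera call takes 0.05 s, during which the arm holds its last target. There are 200 camera calls.

TASK

Take the hanger with the hook out of the slotted rack, hook it over the outer end of the stand's rail, slide it along the rail (without lifting it off again) until it is centred over the band of black tape, and let it hang there. Then screw the knurled cap on top of the stand's post down, clockwise, until it bottoms out, and back it off a quarter turn so that the arm can still swing. Finish while still holding the cap gripped in that position, and leave everything else where it stands.

Things in the scene. Friction and masses are not known exactly. Their poses are not given: they have to be found in the camera images.
- stand: fixed stand; origin: foot of its post on the table, z up, own +y along the rail from post to free end. Base 130 x 130 x 18 mm, post 28 mm thick, collar 40 mm thick up to z = 216. Rail: level steel bar 12 mm thick, axis at x = 0, z = 200 (top 206), ends at y = 290, nothing else on it. Its outer end, where a hanger is hooked on, is y = 200 to 280.
- mark: band of black tape 14 mm wide wrapped flat round the rail (no obstacle), 105 to 150 mm from the post axis. Origin: middle of the band, on the rail's axis; same axes as the stand.
- hanger: loose rigid hanger, 90 g, upright in a rack slot, 40 mm deep: pull straight up. Plywood plate 6 (x) x 70 (y) x 90 mm high; origin: centre of its lower edge. A strap 24 mm wide rises from it in its plane to z = 145 mm and bends over to the hanger's own +x into a downward-open hook. Total 181 mm high. Hung and let go, it tips about 0.1 rad.
- hanger_hook (a point): middle of the hook's apex underside, hanger axes, at (11, 0, 141) mm from the hanger's origin; lies on top of the rail when hung. The hook is square, of 4 mm strap: gap 18 mm (hanger x = 2 to 20 mm), free leg on the +x side reaching 25 mm below the apex; the leg on the -x side carries the plate.
- hanger_grip (a point): in the dark wooden grip block on top of the hook, 20 (x) x 24 (y) x 36 mm high (hanger z = 145 to 181 mm); this point is at (11, 0, 167) mm from the hanger's origin, 26 mm above the apex underside, 14 mm under the block's top; hanger axes.
- rack: fixed wooden rack block 150 x 110 x 45 mm high with three slots along its own y, 48 mm apart in x, 8 mm wide, 76 mm long, floor at z = 5 mm. Origin: centre of its underside. The hanger and the two templates stand in the slots in any order, sharing its heading (hanger +x is the rack's +x).
- cap (a joint): turn of the knurled cap, rad: 0 = bottomed out on its thread (hard stop), grows as it is unscrewed (counter-clockwise seen from above). It starts 2.1 to 3.0 rad from the bottom. Right-hand thread, about 0.05 N m drag; it rises 6 mm a full turn and stays where it is left.
- cap_grip (a point): on the cap's (and post's) axis, 11 mm below the cap's flat top; axes turn with it. Round knurled aluminium cap 40 mm across, 28 mm high, already started on the stud on top of the stand's post; this point is 239 mm above the table when bottomed, up to 3 mm higher at the start. A thin dark line on its top runs from the middle to the rim along its own -x.
- template_a: plain plywood plate 6 x 70 x 92 mm with a dark dot near its top and no hook, upright in a rack slot; leave alone. Origin: centre of its lower edge
- template_b: plywood plate 6 x 70 mm, stepped (55 mm high on one half, 90 mm on the other), no hook, upright in a rack slot; leave alone. Origin: centre of its lower edge
- spool: wooden thread spool 38 mm across, 40 mm high, standing on the table; leave alone. Origin: centre of its underside
- tape_roll: cardboard tape roll 84 mm across, 19 mm high, lying on the table; leave alone. Origin: centre of its underside
- screwdriver: screwdriver lying flat on the table, near the robot side of the stand; leave alone
- mug: white mug 80 mm across, 90 mm high, far side of the table; leave alone. Origin: centre of its underside
- paint_jar: lidded paint jar 60 mm across, 75 mm high, far side of the table; leave alone. Origin: centre of its underside
Things that resemble listed ones, but are neither listed nor needed, are in the scene too. Of the things like the hanger, leave any that is green; of the rest the larger one is meant.

How it is judged:
By the outcome, as a careful person would: the job done as asked, in the order asked, and still so for the second after the job is handed in, while the arm keeps its last pose, push and grip.
It also fails if it takes over 72 s, if anything falls off the work surface, if the arm or the gripper's body presses on something with over 40 N, if the wrist force passes 120 N, or if a joint passes its speed limit or range.

## Working session

There is one attempt and no reset: what is moved stays moved. The work goes in short steps, Python scripts to look and compute and a tool call to move; the robot and the scene stay as the last step left them, time stands still between calls to the robot, and variables do not carry over. Pictures are saved under pics/ and viewed, at most 10 in all, crops included, and the job is handed in when it is done.

Besides the shell and the picture viewer there is one more tool, called after ">>>" by a JSON object that holds its "op" and its "data". arm_command: Moves the arm, as the interface text tells. Its arguments: {"type":"object","properties":{"delta_pos":{"type":"array","items":{"type":"array","items":{"type":"number"}}},"turn":{"type":"array","items":{"type":"array","items":{"type":"number"}}},"hand":{"type":"number"}},"required":["delta_pos","turn"]}

```bash
mkdir -p pics; cat > h.py <<'E'
import numpy as np,cv2
from workcell import r,read_camera,calibration,cut_out
def proj(c,P):
    P=np.atleast_2d(P).astype(float);p=(P-np.array(c['origin']))@np.array(c['rotation']);p=p*[1,-1,-1]
    q=p@np.array(c['intrinsics']).T;return q[:,:2]/q[:,2:]
def back(c,uv,z):
    uv=np.atleast_2d(uv).astype(float);d=np.c_[uv,np.ones(len(uv))]@np.linalg.inv(np.array(c['intrinsics'])).T
    d=(d*[1,-1,-1])@np.array(c['rotation']).T;o=np.array(c['origin']);return o+d*((z-o[2])/d[:,2])[:,None]
E
python3 - <<'E'
from h import *
for n in ['scene','top']:
    im=read_camera(n);cv2.imwrite(f'pics/{n}.png',im[...,::-1]);c=calibration(n);print(n,{k:np.round(np.array(v),3).tolist() for k,v in c.items()})
    for t in ['hanger','rack','stand','cap','mark']:
        print(t,[(round(float(d['score']),2),list(map(int,d['extent']))) for d in cut_out(n,t)][:4])
s=r.state();print(s['t'],s['tool_pos'],s['ee_rot'],r.tcp_to_grasp)
E
```

```text
scene {'intrinsics': [[471.571, 0.0, 323.355], [0.0, 471.571, 237.986], [0.0, 0.0, 1.0]], 'origin': [1329.606, -437.461, 705.76], 'rotation': [0.433, 0.231, 0.409, 0.769]}
hanger [(0.71, [404, 252, 448, 272]), (0.58, [411, 212, 437, 238]), (0.19, [206, 229, 226, 254])]
rack [(0.79, [334, 218, 398, 253])]
stand [(0.56, [190, 216, 342, 365]), (0.49, [391, 290, 446, 347])]
cap [(0.79, [204, 228, 226, 249])]
mark []
top {'intrinsics': [[434.664, 0.0, 324.63], [0.0, 434.664, 239.971], [0.0, 0.0, 1.0]], 'origin': [396.396, 73.316, 1184.391], 'rotation': [0.056, -0.066, -0.701, 0.708]}
hanger [(0.93, [202, 265, 234, 286]), (0.9, [202, 206, 227, 253]), (0.69, [201, 268, 256, 335]), (0.59, [149, 261, 184, 308])]
rack [(0.81, [202, 269, 257, 330])]
stand [(0.67, [304, 221, 442, 273])]
cap [(0.71, [424, 223, 444, 244])]
mark []
0.6 [ 141.93667662 -505.44844198  231.29687436] [ 9.90646792e-01  1.36451213e-01 -9.23082609e-07  4.89864254e-06] 18.700000000000003
```

View pics/scene.png

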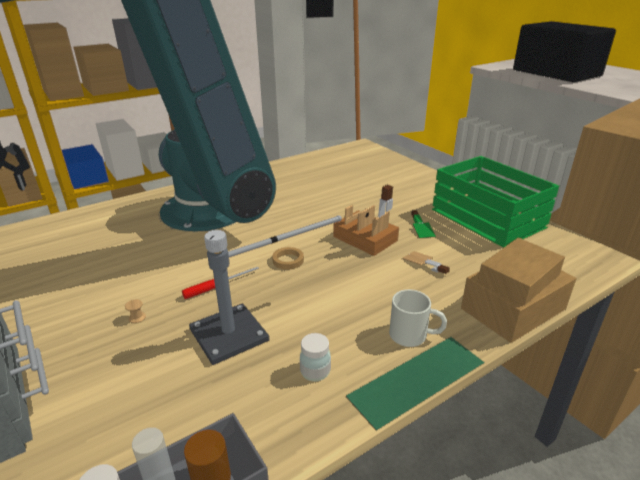

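View pics/top.png

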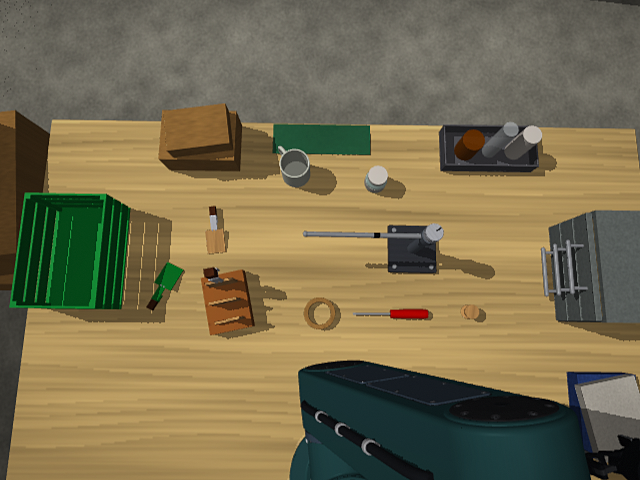

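Candidates like the hanger in the top view: green one at (165,285), which is excluded; a small one lying at (215,230); and one upright in the rack at (211,272). The one in the rack fits. I'll confirm it in an enlarged crop.

```bash
python3 - <<'E'
s=open('h.py').read()
s=s.replace("import numpy as np,cv2","import numpy as np,cv2\nfrom scipy.spatial.transform import Rotation as R").replace("from workcell import r,read_camera,calibration,cut_out","from workcell import r,read_camera,calibration as _cal,cut_out\ndef calibration(n):\n    c=dict(_cal(n));q=np.array(c['rotation']);c['rotation']=R.from_quat(q).as_matrix() if q.size==4 else q;return c")
s+='''
def tri(cs,uvs):
    A=[];b=[]
    for c,uv in zip(cs,uvs):
        o=np.array(c['origin']);d=back(c,uv,0)[0]-o;d/=np.linalg.norm(d);M=np.eye(3)-np.outer(d,d);A.append(M);b.append(M@o)
    return np.linalg.lstsq(np.vstack(A),np.hstack(b),rcond=None)[0]
'''
open('h.py','w').write(s)
E
python3 - <<'E'
from h import *
ct,cs=calibration('top'),calibration('scene')
t,s=cv2.imread('pics/top.png'),cv2.imread('pics/scene.png')
a=cv2.resize(t[195:345,145:295],(600,600),interpolation=3)[:, :400]
b=cv2.resize(s[170:290,325:455],None,fx=3,fy=3,interpolation=3)
c=np.zeros((600,800,3),np.uint8);c[:,:400]=a;c[:360,400:790]=b
c[360:600,400:800]=cv2.resize(t[205:265,350:450],(400,240),interpolation=3)
cv2.imwrite('pics/crop.png',c)
print('cap',back(ct,[[433,232.5]],252),'railend',back(ct,[[304,234]],206),'tri cap',tri([ct,cs],[[433,232],[215,237]]))
print('railend tri',tri([ct,cs],[[304,234],[342,219]]))
print('mark',back(ct,[[376.5,235.5]],206),'base',back(ct,[[388,225],[438,225],[388,273],[438,272]],18))
print('grip',back(ct,[[211,272]],186),'tri',tri([ct,cs],[[211,272],[387,188]]))
E
```

```text
cap [[ 579.3953967  -176.51982213  252.        ]] railend [[581.19594355 107.72493028 206.        ]] tri cap [ 581.37691118 -179.36208357  245.48498968]
railend tri [584.88931706 110.74089616 195.73194994]
mark [[579.77677651 -58.518065   206.        ]] base [[ 644.75260298 -115.82243156   18.        ]
 [ 646.5245503  -253.73729133   18.        ]
 [ 512.6059499  -113.77341513   18.        ]
 [ 516.82226042 -249.13811395   18.        ]]
grip [[493.62569146 319.98800179 186.        ]] tri [495.07431377 322.5903601  181.23177037]
```

View pics/crop.png

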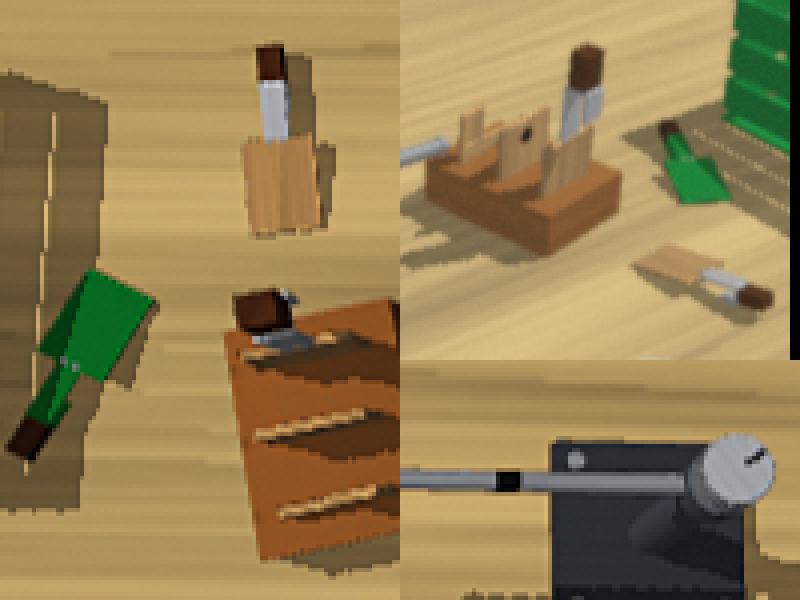

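The crop shows the brown-gripped wooden hanger upright in the rack's far slot (top view (211,272)). Its hook's free leg is on the world +x side, so this is the target. The lying wooden one is smaller and the other is green. In the last panel the black mark is at top-view (376,235) and the cap line points up-right.

```bash
cat >> h.py <<'E'
def go(p,heading):
    s=r.state();M=R.from_quat(s['ee_rot']).as_matrix();T=R.from_euler('z',heading).as_matrix()@np.diag([1,-1,-1])
    print('t',s['t'],'pos',np.round(s['tool_pos'],1),'delta',np.round(M.T@(np.array(p)-s['tool_pos']),1),'turn',np.round(np.degrees(R.from_matrix(M.T@T).as_rotvec()),2),'q',np.round(s['qpos'],2))
E
python3 - <<'E'
from h import *
ct=calibration('top')
f=lambda u,v:(145+u/4,195+v/4)
P=back(ct,[f(228,335),f(262,558),f(391,300)],45);print(P)
d=P[0]-P[1];print('h from x edge',np.arctan2(d[1],d[0]));d=P[0]-P[2];print('from y edge',np.arctan2(-d[0],d[1]))
P=back(ct,[f(257,437),f(365,410),f(280,515),f(375,488)],95)
for a,b in((0,1),(2,3)):
    d=P[a]-P[b];print(np.arctan2(-d[0],d[1]))
go([493,318,310],0.2+np.pi/2)
E
```

```text
[[489.4501837  377.25624261  45.        ]
 [347.43739583 347.35790234  45.        ]
 [513.53931768 272.17483433  45.        ]]
h from x edge 0.20750237072479177
from y edge 0.22534891112518723
0.25616598302780186
0.2857686561509333
t 0.6 pos [ 141.9 -505.4  231.3] delta [ 560.6 -697.9  -78.7] turn [  0.     0.   -85.77] q [-1.45  0.26 -0.05  1.26 -0.    1.42]
```

>>> {"op": "arm_command", "data": {"delta_pos": [[100,-100,-78],[561,-698,-79],[561,-698,-79],[561,-698,-79],[561,-698,-79],[561,-698,-79],[561,-698,-79],[561,-698,-79],[561,-698,-79],[561,-698,-79],[561,-698,-79],[561,-698,-79],[561,-698,-79],[561,-698,-79],[561,-698,-79],[561,-698,-79],[561,-698,-79],[561,-698,-79],[561,-698,-79],[561,-698,-79]], "turn": [[0,0,0],[0,0,-87],[0,0,-87],[0,0,-87],[0,0,-87],[0,0,-87],[0,0,-87],[0,0,-87],[0,0,-87],[0,0,-87],[0,0,-87],[0,0,-87],[0,0,-87],[0,0,-87],[0,0,-87],[0,0,-87],[0,0,-87],[0,0,-87],[0,0,-87],[0,0,-87]], "hand": 1}}

```text
t: 2.6
tool_pos: [494.1, 321.2, 309.0]
ee_rot: [0.624, 0.782, -0.0, -0.0]
contact_force: [-0.4, -1.0, -0.3]
finger_gap: 85.1
finger_force: 0.0
```

```bash
python3 - <<'E'
from h import *
c=calibration('wrist');im=read_camera('wrist');cv2.imwrite('pics/w1.png',im[...,::-1])
print(c['intrinsics'],c['origin'],np.round(c['rotation'],3));go([493,318,310],0.22+np.pi/2)
for d in cut_out('wrist','hanger')[:3]:print(d['score'],d['extent'])
E
```

```text
[[349.35517792   0.         315.5202735 ]
 [  0.         349.35517792 237.51424946]
 [  0.           0.           1.        ]] [478.89009766 392.02662877 451.43475869] [[ 0.975 -0.212 -0.064]
 [ 0.221  0.934  0.28 ]
 [-0.    -0.288  0.958]]
t 2.65 pos [493.6 319.6 309.4] delta [-1.4 -0.9 -0.6] turn [-0.06  0.01  0.19] q [ 0.44  0.37  0.32  1.52 -0.    1.78]
0.8 [301.2, 163.6, 330.4, 236.9]
0.62 [375.0, 163.0, 483.2, 205.4]
0.58 [277.2, 0.0, 383.3, 96.8]
```

View pics/w1.png

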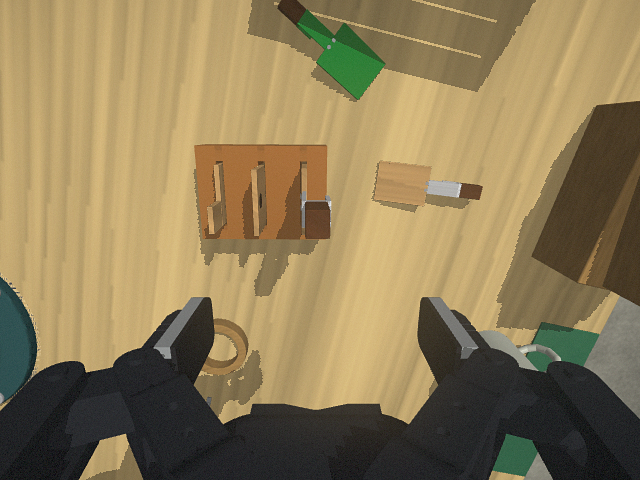

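```bash
python3 - <<'E'
from h import *
c=calibration('wrist');im=cv2.imread('pics/w1.png').astype(int)
m=((im.sum(2)<170)&(im[...,2]>im[...,0]+8)).astype(np.uint8);m[:,:295]=0;m[:,340:]=0;m[:190]=0;m[245:]=0
n,l,st,ce=cv2.connectedComponentsWithStats(m);k=1+np.argmax(st[1:,4]);print(st[k]);x,y,w,h=st[k][:4]
mm=(l==k);print([(r_,np.where(mm[r_])[0][[0,-1]].tolist()) for r_ in range(y,y+h,4) if mm[r_].any()])
P=back(c,[[x,y+h],[x+w,y+h]],186);print(P)
hd=0.22
e=lambda a:np.array([-np.sin(a),np.cos(a),0])
G=P.mean(0)+12*e(hd);print('center',G)
def corners(G,hd,zs):
    Rz=R.from_euler('z',hd).as_matrix();return np.array([G+Rz@np.array([sx*10,sy*12,0])+[0,0,z-G[2]] for z in zs for sx in(-1,1) for sy in(-1,1)])
print(np.round(proj(c,corners(G,hd,[150,186])),1).tolist())
# rack heading: left/right edges at z=45
P=back(c,[[195,145],[327,145],[200,238],[327,239]],45);print(P)
d=P[1]-P[0];print(np.arctan2(d[1],d[0]))
E
```

```text
[305 202   3   9  13]
[(202, [306, 307]), (206, [305, 305]), (210, [305, 305])]
[[483.03005902 330.54655556 186.        ]
 [485.30668047 331.0587948  186.        ]]
center [481.54961427 342.51344457 186.        ]
[[296.1, 202.1], [295.7, 174.5], [318.9, 202.2], [319.0, 174.5], [293.6, 211.0], [293.1, 180.0], [319.4, 211.0], [319.5, 180.0]]
[[348.63267905 346.38714323  45.        ]
 [493.79511231 379.05436791  45.        ]
 [368.00071027 238.4921961   45.        ]
 [519.14396586 271.19184816  45.        ]]
0.22135166679803656
```

```bash
python3 - <<'E'
from h import *
c=calibration('wrist');im=cv2.imread('pics/w1.png').astype(int)
print(im[195:243:4,317].tolist());print(im[230,300:336:2].tolist())
hd=0.22
def corners(G,hd,zs):
    Rz=R.from_euler('z',hd).as_matrix();return np.array([G+Rz@np.array([sx*10,sy*12,0])+[0,0,z-G[2]] for z in zs for sx in(-1,1) for sy in(-1,1)])
P=back(c,[[305,238.5],[330,238.5]],186);G=P.mean(0)+12*np.array([-np.sin(hd),np.cos(hd),0]);print(G)
print(np.round(proj(c,corners(G,hd,[150,186])),1).tolist())
go([G[0],G[1],153],hd+np.pi/2)
E
```

```text
[[54, 111, 165], [55, 109, 167], [43, 60, 84], [36, 59, 85], [38, 64, 99], [37, 64, 96], [45, 69, 99], [39, 65, 96], [41, 67, 102], [42, 68, 98], [49, 71, 106], [70, 114, 149]]
[[49, 79, 116], [66, 99, 124], [71, 105, 130], [36, 66, 96], [41, 68, 106], [44, 69, 104], [44, 70, 104], [40, 67, 100], [43, 66, 97], [44, 69, 103], [45, 63, 100], [44, 69, 103], [42, 68, 96], [46, 68, 98], [40, 63, 96], [86, 125, 146], [100, 146, 172], [109, 158, 184]]
[494.84143191 322.58869225 186.        ]
[[306.1, 226.8], [305.9, 200.3], [328.4, 226.8], [328.8, 200.3], [304.9, 238.5], [304.7, 208.9], [330.1, 238.5], [330.5, 208.9]]
t 2.7 pos [493.3 318.6 309.8] delta [  3.6   2.6 156.8] turn [-0.05  0.02  0.14] q [ 0.43  0.37  0.32  1.52 -0.    1.78]
```

>>> {"op": "arm_command", "data": {"delta_pos": [[4,3,0],[4,3,50],[4,3,100],[4,3,140],[4,3,157],[4,3,157],[4,3,157]], "turn": [[0,0,0.2],[0,0,0.2],[0,0,0.2],[0,0,0.2],[0,0,0.2],[0,0,0.2],[0,0,0.2]]}}

```text
t: 3.4
tool_pos: [495.7, 322.4, 154.5]
ee_rot: [0.626, 0.78, 0.0, 0.0]
contact_force: [-0.1, 1.0, 0.9]
finger_gap: 85.3
finger_force: 0.0
```

>>> {"op": "arm_command", "data": {"delta_pos": [[0,0,0],[0,0,0],[0,0,0],[0,0,0],[0,0,0],[0,0,0],[0,0,0],[0,0,0],[0,0,0],[0,0,0]], "turn": [[0,0,0],[0,0,0],[0,0,0],[0,0,0],[0,0,0],[0,0,0],[0,0,0],[0,0,0],[0,0,0],[0,0,0]], "hand": -1}}

```text
t: 4.4
tool_pos: [494.7, 322.7, 153.8]
ee_rot: [0.626, 0.78, -0.0, -0.0]
contact_force: [-4.4, -1.2, 10.3]
finger_gap: 19.1
finger_force: 58.2
```

>>> {"op": "arm_command", "data": {"delta_pos": [[0,0,-10],[0,0,-25],[0,0,-45],[0,0,-70],[0,0,-95],[0,0,-120],[0,0,-120],[0,0,-120]], "turn": [[0,0,0],[0,0,0],[0,0,0],[0,0,0],[0,0,0],[0,0,0],[0,0,0],[0,0,0]]}}

```text
t: 5.2
tool_pos: [495.6, 322.9, 273.5]
ee_rot: [0.626, 0.78, 0.0, 0.0]
contact_force: [-0.3, -0.0, -2.1]
finger_gap: 19.2
finger_force: 59.1
```

```bash
python3 - <<'E'
from h import *
from workcell import r
s=r.state();print(s['contact_force'],s['finger_gap'],s['finger_force'])
ct,cs=calibration('top'),calibration('scene')
it=cv2.imread('pics/top.png').astype(int);isc=cv2.imread('pics/scene.png').astype(int)
# rail edges in top image by columns
g=cv2.cvtColor(it.astype(np.uint8),6)
for u in(310,325,340,355,368):print(u,g[226:246,u].tolist())
print('mark row',g[235,366:390].tolist());print('end',g[234,298:312].tolist())
E
```

```text
[-0.32066779 -0.02137232 -2.05862769] 19.17716670890819 59.1188246011734
310 [161, 160, 162, 168, 173, 141, 114, 135, 126, 88, 110, 162, 177, 176, 175, 173, 172, 170, 169, 169]
325 [161, 160, 160, 166, 173, 143, 113, 128, 127, 101, 93, 150, 177, 177, 175, 173, 173, 172, 169, 167]
340 [158, 159, 159, 164, 171, 140, 111, 123, 132, 116, 82, 140, 178, 175, 175, 173, 173, 174, 172, 165]
355 [157, 158, 159, 161, 166, 170, 140, 114, 134, 125, 80, 135, 177, 175, 175, 173, 174, 174, 172, 165]
368 [156, 158, 159, 161, 164, 167, 141, 118, 132, 125, 94, 110, 158, 175, 174, 171, 171, 175, 172, 165]
mark row [125, 125, 125, 126, 126, 128, 130, 143, 34, 6, 11, 13, 10, 0, 93, 129, 128, 126, 127, 127, 126, 132, 131, 132]
end [173, 173, 174, 176, 170, 125, 135, 131, 103, 110, 128, 128, 126, 126]
```

```bash
python3 - <<'E'
from h import *
ct=calibration('top')
P=back(ct,[[310,233.6],[325,233.8],[340,234.0],[355,234.7],[368,235.0]],200);print(P)
p=np.polyfit(P[:,1],P[:,0],1);print(p,'heading',-np.arctan(p[0]))
print('mark y',back(ct,[[377,235]],206),'end',back(ct,[[303,234]],200))
go([545,62,285],np.pi/2)
E
```

```text
[[583.44011489  94.13707826 200.        ]
 [583.40433926  59.568133   200.        ]
 [583.36853185  24.96847978 200.        ]
 [582.15889212  -9.65914172 200.        ]
 [581.82995948 -39.68874417 200.        ]]
[1.32010601e-02 5.82498920e+02] heading -0.013200293382242672
mark y [[580.95802599 -59.68004847 206.        ]] end [[582.30040261 110.23761792 200.        ]]
t 5.2 pos [495.6 322.9 273.5] delta [-265.4   -8.2  -11.5] turn [ 5.000e-02 -1.000e-02  1.249e+01] q [ 0.44  0.37  0.23  1.43 -0.    1.79]
```

>>> {"op": "arm_command", "data": {"delta_pos": [[-30,-1,-6],[-75,-3,-12],[-120,-4,-12],[-165,-6,-12],[-210,-7,-12],[-245,-8,-12],[-265,-8,-12],[-265,-8,-12],[-265,-8,-12],[-265,-8,-12]], "turn": [[0,0,4],[0,0,8],[0,0,12],[0,0,13],[0,0,13],[0,0,13],[0,0,13],[0,0,13],[0,0,13],[0,0,13]]}}

```text
t: 6.2
tool_pos: [544.6, 63.1, 284.9]
ee_rot: [0.71, 0.704, -0.0, -0.0]
contact_force: [1.0, -0.6, -1.1]
finger_gap: 19.5
finger_force: 59.0
```

```bash
python3 - <<'E'
from h import *
c=calibration('wrist');im=read_camera('wrist');cv2.imwrite('pics/w2.png',im[...,::-1]);np.save('c2.npy',c,allow_pickle=True)
go([583,62,285],np.pi/2-.013)
E
```

```text
t 6.25 pos [544.6  63.2 285. ] delta [-0.9 38.4  0. ] turn [-0.03 -0.01  0.29] q [-0.03  0.3   0.14  1.42  0.    1.55]
```

View pics/w2.png

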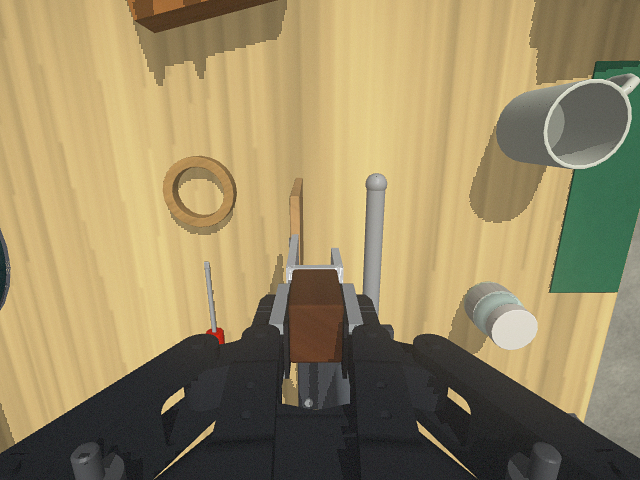

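The view shows the hanger gripped upright, with hook legs at columns ~292 and ~337 and rows 240–270. The rail runs from its end at (376,183) to (374,330) on the +x side.

```bash
python3 - <<'E'
from h import *
c=np.load('c2.npy',allow_pickle=True).item();im=cv2.imread('pics/w2.png')
hsv=cv2.cvtColor(im,cv2.COLOR_BGR2HSV)
ctr=[]
for v in range(200,315,12):
    s=hsv[v,355:400,1]<60; k=np.where(s)[0]+355
    if len(k): ctr.append(((k[0]+k[-1]+1)/2,v));print(v,k[0],k[-1]+1)
P=back(c,ctr,200)[:, :2];p=np.polyfit(P[:,1],P[:,0],1);print(np.round(P,1).tolist(),p,'heading',-np.arctan(p[0]),'x at 62',np.polyval(p,62))
print('end',back(c,[[376,175]],200))
for v in(245,250,255,260):print(v,np.where(hsv[v,280:350,1]<60)[0]+280)
# hook prediction, grip at tcp
t=np.array([544.6,63.2,0]);zt=285
for z in (zt-7-25,zt-7):
  for sx in(-11,-9,9,11,13,-13): print(z,sx,np.round(proj(c,[[t[0]+sx,t[1]+12,z]]),1).tolist())
print('block top corners',np.round(proj(c,[[t[0]+sx,t[1]+sy,zt+33] for sx in(-10,10) for sy in (-12,12)]),1).tolist())
E
```

```text
200 367 385
212 366 384
224 365 383
236 365 383
248 365 382
260 364 381
272 364 381
284 363 380
296 355 379
308 355 379
[[585.6, 92.9], [585.3, 84.9], [584.9, 76.6], [585.2, 68.2], [585.2, 59.6], [584.9, 50.9], [585.2, 41.9], [584.8, 32.8], [582.0, 23.5], [582.3, 14.0]] [3.75531507e-02 5.82495631e+02] heading -0.037535512687797805 x at 62 584.8239262515908
end [[584.93603502 109.22512455 200.        ]]
245 [289 290 291 292 293 294 295 296 297 298]
250 [289 290 291 292 293 294 295 296 297 298 331 332 333 334 335 336 337 338]
255 [288 289 290 291 292 293 294 295 296 297 298 331 332 333 334 335 336 337
 338 339]
260 [287 288 289 290 291 292 293 294 295 296 297 298 331 332 333 334 335 336
 337 338 339 340 341]
253 -11 [[292.7, 252.6]]
253 -9 [[296.5, 252.6]]
253 9 [[330.7, 252.3]]
253 11 [[334.4, 252.3]]
253 13 [[338.2, 252.2]]
253 -13 [[289.0, 252.7]]
278 -11 [[289.4, 270.5]]
278 -9 [[293.7, 270.5]]
278 9 [[332.9, 270.1]]
278 11 [[337.3, 270.1]]
278 13 [[341.6, 270.1]]
278 -13 [[285.0, 270.6]]
block top corners [[286.3, 371.9], [284.0, 313.8], [340.5, 371.5], [341.3, 313.3]]
```

>>> {"op": "arm_command", "data": {"delta_pos": [[0,20,0],[0,40.3,0],[0,40.3,0],[0,40.3,0],[0,40.3,15],[0,40.3,30],[0,40.3,45],[0,40.3,60],[0,40.3,66],[0,40.3,66],[0,40.3,66]], "turn": [[0,0,0.3],[0,0,0.3],[0,0,0.3],[0,0,0.3],[0,0,0.3],[0,0,0.3],[0,0,0.3],[0,0,0.3],[0,0,0.3],[0,0,0.3],[0,0,0.3]]}}

```text
t: 7.35
tool_pos: [585.0, 62.1, 220.1]
ee_rot: [0.712, 0.702, 0.0, 0.0]
contact_force: [0.5, -0.4, -0.5]
finger_gap: 19.3
finger_force: 59.0
```

>>> {"op": "arm_command", "data": {"delta_pos": [[0,0,1],[0,0,2],[0,0,3],[0,0,4],[0,0,4]], "turn": [[0,0,0],[0,0,0],[0,0,0],[0,0,0],[0,0,0]]}}

```text
t: 7.85
tool_pos: [585.1, 61.9, 215.1]
ee_rot: [0.712, 0.702, -0.0, -0.0]
contact_force: [0.3, -0.2, -1.5]
finger_gap: 19.4
finger_force: 59.0
```

>>> {"op": "arm_command", "data": {"delta_pos": [[-5,0,0],[-15,0,0],[-25,0,0],[-37,0,0],[-50,0,0],[-63,0,0],[-76,0,0],[-80,0,0],[-80,0,0]], "turn": [[0,0,0],[0,0,0],[0,0,0],[0,0,0],[0,0,0],[0,0,0],[0,0,0],[0,0,0],[0,0,0]]}}

```text
t: 8.75
tool_pos: [584.0, -18.7, 215.3]
ee_rot: [0.712, 0.702, 0.0, -0.0]
contact_force: [-0.2, 0.6, -1.4]
finger_gap: 19.1
finger_force: 59.0
```

```bash
python3 - <<'E'
from h import *
s=r.state();print(s['tool_pos'],s['contact_force'])
a=read_camera('scene')[...,::-1];b=read_camera('top')[...,::-1];cv2.imwrite('pics/s3.png',a);cv2.imwrite('pics/t3.png',b)
c=np.zeros((600,800,3),np.uint8)
c[:400,:600]=cv2.resize(a[200:300,210:360],(600,400),interpolation=3)
c[400:,:600]=cv2.resize(b[210:260,300:450],(600,200),interpolation=3)
cv2.imwrite('pics/c3.png',c)
E
```

```text
[584.0274739  -18.73450382 215.2578533 ] [-0.16652216  0.60570767 -1.43484599]
```

View pics/c3.png

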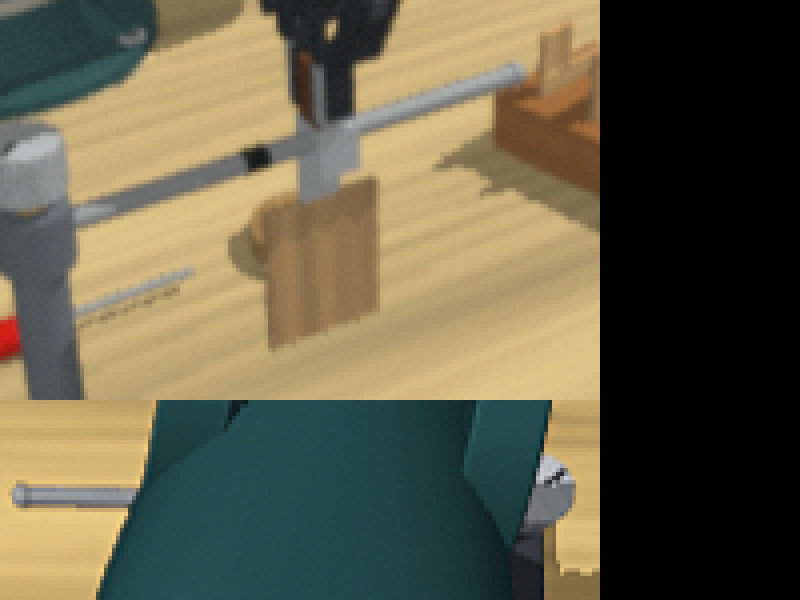

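The hanger hangs over the rail in the scene view. The tape band at crop (257,159), scene (274,240), is still ~40 mm towards the post.

```bash
python3 - <<'E'
from h import *
cs=calibration('scene');a=cv2.imread('pics/s3.png').astype(int).sum(2)
for f in('pics/s3.png','pics/scene.png'):
    a=cv2.imread(f).astype(int).sum(2);m=np.zeros(a.shape,bool);m[232:248,264:284]=a[232:248,264:284]<150
    v,u=np.where(m);print('mark px',u.mean()+.0,v.mean(),u.min(),u.max(),len(u));mk=(u.mean(),v.mean())
ys=np.arange(-90,120,.25);X=lambda y:583.9+0.0125*(y+18)
L=proj(cs,np.c_[X(ys),ys,np.full(len(ys),200.)])
d=np.linalg.norm(L-mk,axis=1);i=d.argmin();print('mark y',ys[i],'off px',L[i]-mk)
e=(210+522/4,200+72/4);d=np.linalg.norm(L-e,axis=1);i=d.argmin();print('end y',ys[i],L[i]-e)
# plate corners predicted: hanger origin = tcp +18.2 -167 , x-11
T=np.array([584,-18.7,215.3]);O=T+[-11,0,18.2-167]
P=[O+[3,sy*35,z] for sy in(-1,1) for z in(0,90)]
print('plate pred crop',np.round((proj(cs,P)-[210,200])*4,0).tolist())
E
```

```text
mark px 273.76190476190476 239.04761904761904 271 276 21
mark px 273.7894736842105 239.3684210526316 272 276 19
mark y -58.25 off px [-0.06306278 -0.03836215]
end y 109.75 [-0.06800682 -0.26640738]
plate pred crop [[269.0, 354.0], [260.0, 219.0], [376.0, 313.0], [372.0, 180.0]]
```

>>> {"op": "arm_command", "data": {"delta_pos": [[-5,0,0],[-15,0,0],[-25,0,0],[-35,0,0],[-41,0,0],[-41,0,0],[-41,0,0.7],[-41,0,1.4],[-41,0,1.4]], "turn": [[0,0,0],[0,0,0],[0,0,0],[0,0,0],[0,0,0],[0,0,0],[0,0,0],[0,0,0],[0,0,0]]}}

```text
t: 9.75
tool_pos: [583.4, -58.8, 214.1]
ee_rot: [0.712, 0.702, -0.0, 0.0]
contact_force: [-0.5, -1.9, 1.7]
finger_gap: 19.0
finger_force: 59.6
```

>>> {"op": "arm_command", "data": {"delta_pos": [[-0.7,0,0],[-0.7,0,0.3],[-0.7,0,0.3]], "turn": [[0,0,0],[0,0,0],[0,0,0]]}}

```text
t: 10.05
tool_pos: [583.5, -59.3, 214.1]
ee_rot: [0.712, 0.702, 0.0, 0.0]
contact_force: [-1.3, 2.1, 6.5]
finger_gap: 19.2
finger_force: 60.3
```

```bash
python3 - <<'E'
from h import *
s=r.state();print(s['tool_pos'],s['contact_force'])
cs=calibration('scene')
a=read_camera('scene')[...,::-1];cv2.imwrite('pics/s4.png',a)
T=np.array(s['tool_pos']);O=T+[-11,0,18.2-167]
P=[O+[3,sy*35,z] for sy in(-1,1) for z in(0,90)]+[O+[24,sy*12,z] for sy in(-1,1) for z in(145,116)]+[[T[0]+6,-59.5+k,200] for k in(-7,7)]
f=6;b=cv2.resize(a[205:300,225:325],None,fx=f,fy=f,interpolation=3)
q=(proj(cs,P)-[225,205]+.5)*f-.5
for p in q:cv2.circle(b,tuple(int(x) for x in np.round(p)),2,(0,0,255),-1)
cv2.imwrite('pics/c4.png',b);print(np.round(q).tolist())
E
```

```text
[583.53978464 -59.29934882 214.05290524] [-1.28480177  2.09757414  6.53273216]
[[218.0, 544.0], [200.0, 339.0], [384.0, 479.0], [374.0, 278.0], [278.0, 211.0], [283.0, 283.0], [340.0, 190.0], [344.0, 262.0], [282.0, 223.0], [318.0, 211.0]]
```

View pics/c4.png

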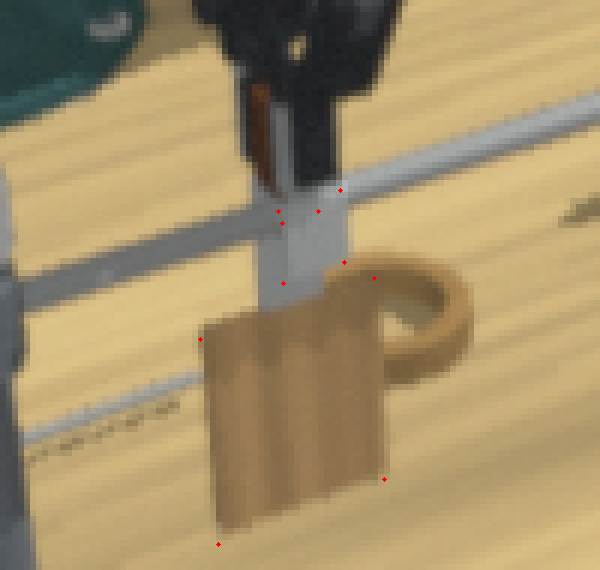

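>>> {"op": "arm_command", "data": {"delta_pos": [[0,0,0],[0,0,0],[0,0,0],[0,0,0],[0,0,0],[0,0,0],[0,0,0],[0,0,0],[0,0,-20],[0,0,-45],[0,0,-80],[0,0,-120],[0,0,-120],[0,0,-120]], "turn": [[0,0,0],[0,0,0],[0,0,0],[0,0,0],[0,0,0],[0,0,0],[0,0,0],[0,0,0],[0,0,0],[0,0,0],[0,0,0],[0,0,0],[0,0,0],[0,0,0]], "hand": 1}}

```text
t: 11.5
tool_pos: [583.8, -59.8, 334.0]
ee_rot: [0.712, 0.702, 0.0, 0.001]
contact_force: [-0.0, 0.4, -0.4]
finger_gap: 85.4
finger_force: 0.0
```

```bash
python3 - <<'E'
from h import *
go([581,-180,335],np.pi/2)
c=calibration('wrist');w=read_camera('wrist')[...,::-1];cv2.imwrite('pics/w5.png',w);np.save('c5.npy',c,allow_pickle=True)
a=read_camera('scene')[...,::-1];cv2.imwrite('pics/s5.png',a)
o=np.zeros((600,800,3),np.uint8);o[:480,:400]=w[:,120:520];o[:480,400:]=cv2.resize(a[200:320,190:290],(400,480),interpolation=3)
cv2.imwrite('pics/c5.png',o)
for t in('cap','mark','hanger'):print(t,[(round(float(d['score']),2),d['extent']) for d in cut_out('scene',t)][:3])
E
```

```text
t 11.5 pos [583.8 -59.8 334. ] delta [-120.2   -1.1   -1. ] turn [ 0.08  0.02 -0.82] q [-0.24  0.37  0.39  1.59  0.    1.34]
cap [(0.65, [204.9, 230.0, 228.0, 251.4])]
mark []
hanger [(0.78, [262.8, 215.9, 298.9, 302.5]), (0.72, [413.3, 213.0, 434.0, 239.2]), (0.56, [404.9, 254.5, 448.5, 271.6])]
```

View pics/c5.png

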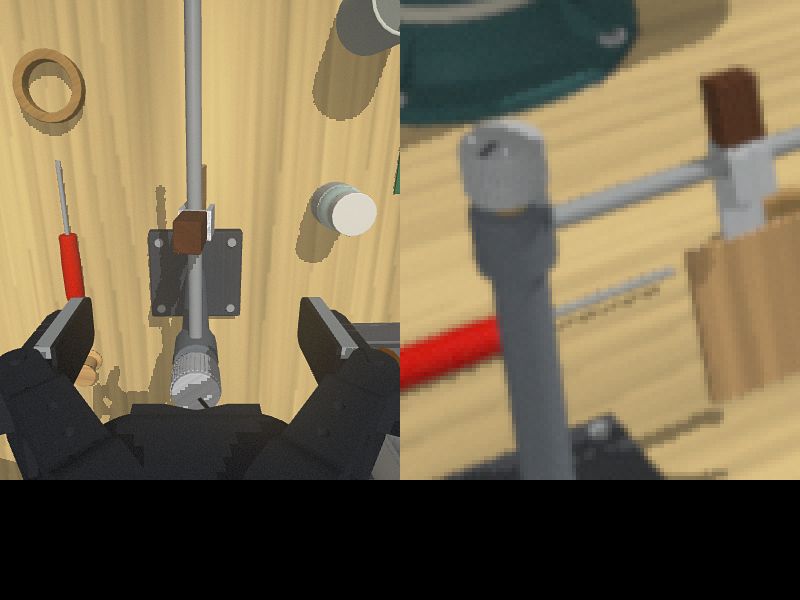

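The hanger hangs on the rail with the tape hidden under its strap. The cap's top is at about (316,390) in the wrist picture, with its line pointing towards +x/−y.

```bash
python3 - <<'E'
from h import *
c=np.load('c5.npy',allow_pickle=True).item();im=cv2.imread('pics/w5.png')
g=cv2.cvtColor(im,6)
print('cap row 385',g[385,284:350].tolist());print('col 316',g[345:420,316].tolist())
a=np.linspace(0,2*np.pi,73)
for x,y in((582,-180),(582,-182),(581,-178)):
    q=proj(c,np.c_[x+20*np.cos(a),y+20*np.sin(a),np.full(73,252.2)]);print(x,y,q.min(0),q.max(0),proj(c,[[x,y,252.2]]))
P=back(c,[[317,397],[330,409]],252.2);d=P[1]-P[0];print(P,'line dir',np.arctan2(d[1],d[0]),'cap angle',np.arctan2(-d[1],-d[0]))
# hook y edges: free leg outer
print('hook pred',np.round(proj(c,[[583.5+13,-59.4+s,z] for s in(-12,12) for z in(210,181)]),1).tolist())
sub=cv2.cvtColor(im,cv2.COLOR_BGR2HSV)
for v in range(196,250,4):print(v,im[v,326:340].sum(1).tolist())
E
```

```text
cap row 385 [116, 118, 120, 120, 120, 119, 107, 170, 85, 136, 185, 182, 182, 183, 184, 188, 191, 188, 186, 180, 177, 177, 182, 190, 120, 121, 125, 127, 124, 125, 124, 125, 125, 130, 120, 125, 122, 122, 123, 122, 124, 125, 124, 125, 127, 126, 127, 122, 125, 123, 125, 124, 130, 128, 96, 116, 108, 180, 177, 175, 174, 176, 178, 175, 178, 179]
col 316 [128, 117, 119, 116, 116, 117, 114, 129, 152, 152, 152, 148, 148, 148, 146, 148, 151, 150, 150, 151, 154, 153, 151, 148, 143, 170, 152, 150, 181, 198, 185, 186, 182, 180, 181, 187, 186, 189, 191, 124, 125, 125, 127, 122, 120, 125, 124, 124, 126, 124, 126, 126, 125, 127, 120, 126, 125, 126, 128, 123, 123, 121, 122, 126, 106, 47, 49, 55, 44, 47, 43, 43, 46, 39, 51]
582 -180 [288.17992051 370.9991145 ] [339.89495509 413.92360398] [[314.03337616 392.91861723]]
582 -182 [288.27734211 373.23391644] [339.88244418 415.97600314] [[314.07584876 395.05930672]]
581 -178 [286.78686508 368.77372298] [338.61148575 411.88065222] [[312.69509651 390.78736586]]
[[ 584.24045949 -183.85930718  252.2       ]
 [ 594.29744099 -195.45021488  252.2       ]] line dir 
[... 472 characters left out ...]
 552, 534, 530, 525, 530]
216 [145, 711, 597, 645, 693, 446, 353, 352, 405, 546, 540, 521, 523, 527]
220 [143, 638, 651, 682, 696, 349, 352, 360, 460, 542, 539, 528, 521, 534]
224 [145, 628, 709, 672, 695, 343, 347, 350, 450, 545, 527, 515, 518, 519]
228 [143, 627, 554, 553, 674, 348, 358, 354, 467, 474, 455, 450, 448, 472]
232 [144, 585, 574, 560, 578, 350, 350, 337, 256, 262, 267, 272, 279, 274]
236 [142, 719, 656, 651, 705, 358, 268, 235, 247, 252, 253, 245, 247, 248]
240 [355, 411, 495, 594, 539, 229, 234, 252, 250, 243, 256, 250, 259, 254]
244 [249, 254, 250, 246, 230, 261, 244, 236, 257, 229, 250, 243, 245, 249]
248 [245, 255, 249, 247, 245, 253, 253, 244, 249, 244, 246, 248, 245, 260]
```

>>> {"op": "arm_command", "data": {"delta_pos": [[-30,0,0],[-70,1,0],[-110,1,0],[-120.7,0.9,0],[-120.7,0.9,0],[-120.7,0.9,0],[-120.7,0.9,0],[-120.7,0.9,0],[-120.7,0.9,0],[-120.7,0.9,0],[-120.7,0.9,0],[-120.7,0.9,0],[-120.7,0.9,0],[-120.7,0.9,30],[-120.7,0.9,60],[-120.7,0.9,90],[-120.7,0.9,110],[-120.7,0.9,110],[-120.7,0.9,110],[-120.7,0.9,110]], "turn": [[0,0,-8],[0,0,-16],[0,0,-24],[0,0,-32],[0,0,-40],[0,0,-48],[0,0,-56],[0,0,-64],[0,0,-72],[0,0,-80],[0,0,-86],[0,0,-86],[0,0,-86],[0,0,-86],[0,0,-86],[0,0,-86],[0,0,-86],[0,0,-86],[0,0,-86],[0,0,-86]]}}

```text
t: 13.75
tool_pos: [583.2, -180.7, 224.9]
ee_rot: [0.042, 0.999, -0.0, 0.001]
contact_force: [0.4, -1.4, -0.3]
finger_gap: 85.6
finger_force: 0.0
```

```bash
python3 - <<'E'
from h import *
go([583,-180.5,224],3.058);s=r.state();print(s['contact_force'])
E
```

```text
t 13.75 pos [ 583.2 -180.7  224.9] delta [0.2 0.1 0.9] turn [-0.04  0.1  -0.07] q [-0.43  0.41  0.16  1.32 -0.   -0.35]
[ 0.37419904 -1.36493891 -0.27640185]
```

>>> {"op": "arm_command", "data": {"delta_pos": [[0,0,0],[0,0,0],[0,0,0],[0,0,0],[0,0,0],[0,0,0],[0,0,0],[0,0,0]], "turn": [[0,0,0],[0,0,0],[0,0,0],[0,0,0],[0,0,0],[0,0,0],[0,0,0],[0,0,0]], "hand": -1}}

```text
t: 14.55
tool_pos: [582.7, -180.7, 224.1]
ee_rot: [0.042, 0.999, -0.0, 0.0]
contact_force: [-1.0, -1.4, 6.0]
finger_gap: 37.6
finger_force: 59.5
```

```bash
python3 - <<'E'
from h import *
go([583,-180.5,224],3.058);s=r.state();print(s['contact_force'],s['wrist_torque'],s['finger_gap'],s['finger_force'])
E
```

```text
t 14.55 pos [ 582.7 -180.7  224.1] delta [-0.2  0.2  0.1] turn [-0.04  0.04 -0.03] q [-0.43  0.41  0.16  1.32 -0.   -0.35]
[-1.00541911 -1.36481928  6.0151244 ] [-0.26934981  0.25372996 -0.00038382] 37.61123352187505 59.49985206127167
```

>>> {"op": "arm_command", "data": {"delta_pos": [[0,0,0.1],[0,0,0.2],[0,0,0.4],[0,0,0.5],[0,0,0.6],[0,0,0.8],[0,0,0.9],[0,0,1.0],[0,0,1.2],[0,0,1.3],[0,0,1.4],[0,0,1.6],[0,0,1.7],[0,0,1.7],[0,0,1.7]], "turn": [[0,0,8],[0,0,16],[0,0,24],[0,0,32],[0,0,40],[0,0,48],[0,0,56],[0,0,64],[0,0,72],[0,0,80],[0,0,88],[0,0,96],[0,0,100],[0,0,100],[0,0,100]]}}

```text
t: 16.05
tool_pos: [582.0, -181.2, 222.4]
ee_rot: [0.793, 0.61, -0.001, 0.0]
contact_force: [-7.1, -4.7, 6.6]
finger_gap: 37.0
finger_force: 59.4
```

```bash
cat > st.py <<'E'
from h import *
s=r.state();M=R.from_quat(s['ee_rot']).as_matrix();print('t',s['t'],'head deg',np.degrees(np.arctan2(M[1,0],M[0,0])),'F',np.round(s['contact_force'],1),'T',np.round(s['wrist_torque'],3),'q',np.round(s['qpos'],3),'tau6',s['joint_torque'][5],s['tool_pos'],s['finger_gap'])
E
python3 st.py
```

```text
t 16.05 head deg 75.1334517538887 F [-7.1 -4.7  6.6] T [-0.95   1.319 -0.079] q [-0.434  0.414  0.157  1.314 -0.002  1.396] tau6 0.06658920552581549 [ 582.037916   -181.16512767  222.41007721] 37.010334823429346
```

>>> {"op": "arm_command", "data": {"delta_pos": [[0,0,0.1],[0,0,0.2],[0,0,0.3],[0,0,0.3],[0,0,0.3]], "turn": [[0,0,6],[0,0,12],[0,0,18],[0,0,20],[0,0,20]]}}

```text
t: 16.55
tool_pos: [581.9, -181.1, 222.1]
ee_rot: [0.887, 0.462, -0.001, 0.0]
contact_force: [-7.7, -4.9, 8.4]
finger_gap: 37.1
finger_force: 59.5
```

```bash
python3 st.py
```

```text
t 16.55 head deg 55.067330316470645 F [-7.7 -4.9  8.4] T [-0.801  1.488  0.013] q [-0.434  0.414  0.156  1.313 -0.002  1.746] tau6 0.6304285302758217 [ 581.85710469 -181.06451149  222.05205074] 37.06007953215226
```

>>> {"op": "arm_command", "data": {"delta_pos": [[0,0,0],[0,0,0.1],[0,0,0.1]], "turn": [[0,0,3],[0,0,5],[0,0,5]]}}

```text
t: 16.85
tool_pos: [581.8, -181.0, 222.0]
ee_rot: [0.906, 0.423, -0.001, 0.0]
contact_force: [-7.0, -4.8, 7.8]
finger_gap: 37.8
finger_force: 59.5
```

```bash
python3 st.py
```

```text
t 16.85 head deg 50.074016401393024 F [-7.  -4.8  7.8] T [-0.819  1.522 -0.045] q [-0.434  0.414  0.156  1.313 -0.002  1.833] tau6 0.5393416620790958 [ 581.83031787 -181.03692853  221.96765267] 37.846600374512484
```

>>> {"op": "arm_command", "data": {"delta_pos": [[0,0,0],[0,0,0.1],[0,0,0.1]], "turn": [[0,0,3],[0,0,5],[0,0,5]]}}

```text
t: 17.15
tool_pos: [581.8, -181.0, 221.9]
ee_rot: [0.923, 0.384, -0.001, 0.001]
contact_force: [-8.7, -4.6, 8.2]
finger_gap: 37.6
finger_force: 59.6
```

```bash
python3 st.py
```

```text
t 17.15 head deg 45.168411834877396 F [-8.7 -4.6  8.2] T [-0.953  1.733  1.472] q [-0.434  0.414  0.155  1.313 -0.002  1.919] tau6 2.0781122893095016 [ 581.80098747 -181.00651784  221.92602959] 37.57014919709294
```

>>> {"op": "arm_command", "data": {"delta_pos": [[0,0,0],[0,0,0],[0,0,0]], "turn": [[0,0,2],[0,0,4],[0,0,4]]}}

```text
t: 17.45
tool_pos: [582.7, -180.2, 221.9]
ee_rot: [0.936, 0.352, 0.0, 0.0]
contact_force: [-1.8, 1.3, 6.7]
finger_gap: 37.5
finger_force: 59.5
```

```bash
python3 st.py
```

```text
t 17.45 head deg 41.213993203802765 F [-1.8  1.3  6.7] T [0.309 0.243 1.426] q [-0.434  0.414  0.156  1.312  0.     1.989] tau6 2.0175643265247345 [ 582.74555267 -180.16273335  221.91335096] 37.50255093233652
```

The torque jumped to ~1.45 N m and stayed there, so the cap has bottomed out. I'll unwind a little to find the zero-torque reference.

>>> {"op": "arm_command", "data": {"delta_pos": [[0,0,0],[0,0,0],[0,0,0]], "turn": [[0,0,-1],[0,0,-1],[0,0,-1]]}}

```text
t: 17.75
tool_pos: [582.7, -180.1, 221.9]
ee_rot: [0.933, 0.361, 0.0, 0.0]
contact_force: [-2.4, 0.9, 6.7]
finger_gap: 37.3
finger_force: 59.5
```

```bash
python3 st.py
```

```text
t 17.75 head deg 42.26954000264948 F [-2.4  0.9  6.7] T [0.343 0.228 1.078] q [-0.434  0.414  0.156  1.312  0.     1.97 ] tau6 1.094096302986145 [ 582.72654432 -180.12828309  221.92446916] 37.27354324855189
```

>>> {"op": "arm_command", "data": {"delta_pos": [[0,0,0],[0,0,0],[0,0,0]], "turn": [[0,0,-1],[0,0,-1],[0,0,-1]]}}

```text
t: 18.05
tool_pos: [582.7, -180.1, 221.9]
ee_rot: [0.93, 0.369, 0.0, 0.0]
contact_force: [-1.9, 2.2, 6.3]
finger_gap: 37.7
finger_force: 59.6
```

```bash
python3 st.py
```

```text
t 18.05 head deg 43.249200366626 F [-1.9  2.2  6.3] T [0.357 0.172 0.803] q [-0.434  0.414  0.156  1.312  0.     1.953] tau6 0.7604286074638367 [ 582.73762538 -180.11471639  221.92247964] 37.68552954890142
```

>>> {"op": "arm_command", "data": {"delta_pos": [[0,0,0],[0,0,-0.1],[0,0,-0.2],[0,0,-0.4],[0,0,-0.5],[0,0,-0.6],[0,0,-0.8],[0,0,-0.9],[0,0,-1.0],[0,0,-1.2],[0,0,-1.3],[0,0,-1.4],[0,0,-1.5],[0,0,-1.5],[0,0,-1.5],[0,0,-1.5]], "turn": [[0,0,-3],[0,0,-11],[0,0,-19],[0,0,-27],[0,0,-35],[0,0,-43],[0,0,-51],[0,0,-59],[0,0,-67],[0,0,-75],[0,0,-83],[0,0,-90],[0,0,-92.8],[0,0,-92.8],[0,0,-92.8],[0,0,-92.8]]}}

```text
t: 19.65
tool_pos: [581.7, -180.1, 223.4]
ee_rot: [0.375, 0.927, -0.0, -0.001]
contact_force: [-8.9, 1.3, 8.8]
finger_gap: 37.7
finger_force: 59.8
```

```bash
python3 st.py; python3 - <<'E'
from h import *
a=read_camera('scene')[...,::-1];w=read_camera('wrist')[...,::-1]
o=np.zeros((560,800,3),np.uint8);o[:480,:400]=cv2.resize(a[200:320,195:295],(400,480),interpolation=3);o[:480,400:]=w[:,120:520]
cv2.imwrite('pics/c6.png',o)
E
```

```text
t 19.65 head deg 135.98565098292858 F [-8.9  1.3  8.8] T [0.496 1.799 0.024] q [-0.434  0.413  0.159  1.318 -0.     0.334] tau6 0.0311151088681072 [ 581.67269459 -180.06371183  223.35257779] 37.69667653491676
```

View pics/c6.png

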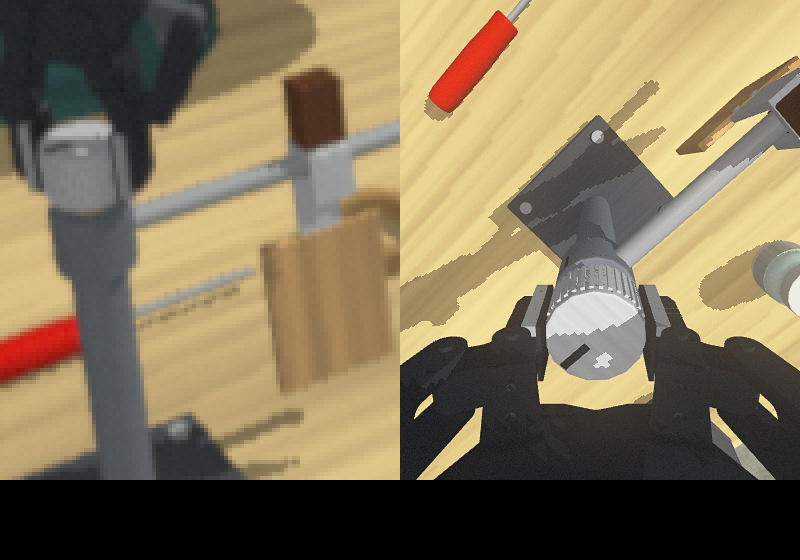

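The cap is gripped and its line runs from about (310,347) to (282,368) in the wrist picture. The hanger still hangs with its strap over the tape. I'll check the line's world direction.

```bash
python3 - <<'E'
from h import *
c=calibration('wrist');im=cv2.imread('pics/c6.png')[:480,400:].astype(int).sum(2)
v,u=np.where(im[340:375,150:198]<220);u=u+150;v=v+340
k=(np.abs((v-347)-(590-400-u)*.75)<7);u,v=u[k],v[k]
P=back(c,np.c_[u+120,v],251.5)[:,:2];d=P-P.mean(0);w,V=np.linalg.eigh(d.T@d);a=V[:,1]
print(len(u),P.mean(0),np.degrees(np.arctan2(a[1],a[0])),np.sqrt(w))
E
```

```text
237 [ 583.11284209 -192.4873244 ] 88.72144699679113 [13.47344855 58.36987159]
```

```bash
python3 -c "
from workcell import r
print(r.hand_in())"
```

```text
the job is handed in; nothing more can be done
None
```

I handed the job in: the hanger hangs centred over the tape to about 1 mm, and the cap was bottomed out and backed off a quarter turn (its line reads about 89°), still gripped, at about 20 s of the 72 s allowed.

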